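# Let two tins out of the drum feeder

### The job

The packer needs exactly two tins in the catch tray of the hand-turned feeder. By its three-spoked handwheel turn the drum slowly, its top moving towards the tray, so that the first tin rolls out and comes to rest in the tray before the second one follows; then stop, with both lying still in the tray and the third tin still in the drum. Let the drum do the work: do not handle the tins, and leave the pot and the jar where they are.

Things in the scene. Friction and masses are not known exactly. Their poses are not given: they have to be found in the camera images.
- feeder: Hand-turned tin feeder fixed to the bench, bare metal. Origin on the bench under the middle of the drum. Its x runs along the drum's level axis, away from the handwheel; -y points from the drum to the chute and catch tray; z up. Base 170 x 250 mm; bearing plates at x = +-71 mm are 193 mm high. The drum is open on top for loading, sheet-wrapped below and on the +y side, open on the -y side
- axis (a point): middle of the drum, on its axis, 155 mm above the bench; turned like the feeder. Drum 184 mm across, x from -56 to +56 mm, with five equal pockets (72 degrees) between flat radial vanes. Angles here are about this axis, from straight up towards the tray. At joint value 0 the vanes stand at 71, 143, 215.. degrees. Each vane's outer edge is bent 16 mm forwards as a lip
- drum (a joint): turn of drum and handwheel, rad; grows as the drum's top moves towards the tray. Starts between -0.06 and 0.06. A tin rolls out as the vane ahead of it tips a few degrees below level on the tray side: tin_a at about 0.5, tin_b 1.75, tin_c 3.0. Friction 0.4 N m plus a drag of 0.2 N m per rad/s (4 to 8 N at a knob): it stays where it is left. Slowly: under a third of a turn per second (2 rad/s)
- knob1 (a point): centre of the black ball knob (32 mm across) ending the first of three spokes: round steel bars 14 mm thick, 120 degrees apart, straight from the hub (48 mm across) to the knobs, centred 122 mm from the axis. They turn in the plane feeder x = -135 mm, on the robot's side, about 60 mm clear of the bearing plate. At joint value 0 this spoke points 62 degrees from up to the tray
- knob2 (a point): the same for the second spoke, 120 degrees ahead of the first in the direction in which the drum is turned (at joint value 0, at 182 degrees: almost straight down)
- knob3 (a point): the same for the third spoke, 120 degrees behind the first (at joint value 0, at -58 degrees: 58 degrees from straight up on the side away from the tray)
- tray (a point): middle of the catch tray's floor, 290 mm from the axis towards -y of the feeder, about 53 mm above the bench. The chute falls to it from 92 mm beside the axis, 117 mm high. The tray slopes gently down to a rubber-faced end stop, has side walls, and is 118 mm wide and 160 mm long inside; the tins come to rest side by side against the stop
- tin_a: closed plain steel tin, a cylinder 52 mm across and 95 mm long, about 0.15 kg, lying parallel to the drum's axis in the foremost full pocket (middle at 35 degrees at joint value 0); the first to come out. Origin at its centre, x along its length
- tin_b: the same kind of tin, in the next pocket behind (-37 degrees at joint value 0), the second to come out. Origin at its centre
- tin_c: the same kind of tin, in the third pocket (-109 degrees at joint value 0), on the side away from the tray; it stays in the drum. The other pockets are empty. Origin at its centre
- pot: steel cooking pot, 150 mm across the rim, 95 mm high, standing on the bench to the left of the feeder. Origin at the centre of its underside
- syrup_jar: amber glass jar with a steel cap, 72 mm across, 110 mm high, standing on the bench to the left. Origin at the centre of its underside

How it is judged:
By the outcome, as a careful person would: the job done as asked, in the order asked, and still so for the second after the job is handed in, with the robot touching nothing.
It also fails if it takes over 48 s, if anything falls off the work surface, if the arm or the gripper's body presses on something with over 40 N, if the wrist force passes 120 N, or if a joint passes its speed limit or range.

### The arm

A 6-joint arm with a two-finger parallel gripper is mounted at the origin on the work surface. World frame = base frame: x ahead of the robot, y to its left, z up, the work surface at z = 0. Lengths are in m, angles in rad, forces in N, time in s.
With the tool pointing down it reaches from about 0.325 to 0.875 m from the base axis. Payload 4.4 kg.
Tool frame: the origin (TCP) lies on the centre line of the jaws, within the pads' length; the fingertips stand 11 mm ahead of it and the grasp point (between the pads) lies 8 mm behind it; y points along the fingers, x is the direction in which the jaws open and shut, and the axes are right-handed (so a half turn about y gives the same grasp; the last joint's range is limited). The gripper opens to 85 mm and grips with 20 to 120 N. Pads are 22 mm wide; open, the fingers measure 114 mm over their backs; the gripper's body (76 mm by 85 mm) begins 54 mm behind the grasp point. The pads swing forward as they close: fully open they stand 13 mm farther back than shut.
Start: joints at [1.149, 0.207, 1.542, -0, 1.393, -0.15], TCP at [0.154, 0.554, 0.242] pointing down, gripper open.
Joint ranges: [-2.73, 2.73], [-0.86, 2.22], [0.23, 2.46], [-1.11, 4.25], [0.08, 2.63], [-2.82, 2.82]. Speed limits (rad/s): [2.79, 2.79, 3.14, 3.14, 3.14, 3.14].

### API

Orientations are given as a rotation vector (axis times angle).
In Python, from station import robot, capture, camera_model gives the robot as it stands. The module is installed in compiled form; this text tells all that it offers.
- The arm moves only by the shell command python3 -m crank 'ROWS' [OPENING] [FORCE]. ROWS is a JSON object of lists of equal length, an entry for each row: "travel": the shift along the world's x, y, z in mm, a list of three; "yaw": the turn about the world's z in degrees. A call has 1 to 20 rows; each row is the pose to reach, as a shift and turn from the pose commanded when the call began; what a row does not reach only later rows make up. A row lasts 1/10 s, in which the tool goes at most 50 mm and 8.59 degrees, less where a joint would pass 70% of its speed; a pose out of reach is approached as far as the arm can. A call with a gripper value outside its range is refused whole. OPENING is the finger opening in mm, from 0 to 85.4, set as the call begins (- or left out, the last holds). The fingers move at their own pace and stop on an object; FORCE is the grip in N (left out, the last holds). Time passes only in rows, so rows that repeat a pose let the fingers close. It gives the time, the measured TCP pose, the force and the opening at its end, in the units of the state.
- robot.read_state(): the state, without advancing time (a new reading comes with each control period).
- capture(name): name is "scene" or "top"; returns (picture, depth): 480x640x3 uint8, red, green, blue; 480x640 float32, m along the optical axis (not along the pixel's ray), 0 where there is no reading.
- camera_model(name): a dict with "fx", "fy", "cx", "cy" (pixels), "dist" ([k1, k2, p1, p2, k3] as OpenCV has them; the pictures are not rectified), "rvec" (rotation vector, rad) and "tvec" (3), from world to camera coordinates, as OpenCV has them. Camera axes: x right, y down, z forward; pixel columns grow to the right and rows downward; lengths in m; the calibration is good to about 2 mm. A picture is of the moment at which its call begins. camera_model takes no time and is no camera call.
- robot.finish_job(): hands the job in, once; it reports no verdict.
The state is a dict: "time_s": time; "joint_positions": joint angles; "qvel": joint speeds; "tau": joint torques, N m; "ee_pos": TCP position; "ee_rot": TCP orientation; "ft_force": force on the tool from outside, world axes, zero at the start; "ft_torque": the same for the moment, N m; "finger_gap": opening from 0.0 (shut) to 1.0 (fully open).
Only numpy, scipy, OpenCV 4.12 (cv2) and the standard library are available. Lean on these libraries where they do the work, as an engineer would, in place of code of your own. Each camera call takes 0.05 s, during which the arm holds its last target.

## Working session

There is one attempt and no reset: what is moved stays moved. The work goes in short steps, Python scripts to look and compute and a shell command to move; the robot and the scene stay as the last step left them, time stands still between calls to the robot, and variables do not carry over. Pictures are saved under pics/ and viewed, and the job is handed in when it is done.

```bash
mkdir -p pics; ls; python3 - <<'E'
from station import robot, capture, camera_model
import cv2, numpy as np
s=robot.read_state()
for k,v in s.items(): print(k,np.round(v,3))
for n in("scene","top"):
    p,d=capture(n); cv2.imwrite(f"pics/{n}0.png",p[:,:,::-1]); np.save(f"pics/{n}0d.npy",d)
    print(n,camera_model(n))
E
```

```text
pics
time_s 0.0
joint_positions [ 1.149  0.207  1.543 -0.     1.393 -0.151]
qvel [-0.001  0.001  0.001 -0.     0.001  0.   ]
tau [ 0.0000e+00 -3.8303e+01 -2.9160e+01 -0.0000e+00  1.0000e-02  0.0000e+00]
ee_pos [0.154 0.553 0.241]
ee_rot [-1.326 -1.006  1.009]
ft_force [ 0.804  0.176 -0.277]
ft_torque [-0.002  0.012 -0.031]
finger_gap 1.001
scene {'fx': 467.9047488105275, 'fy': 467.9047488105275, 'cx': 316.6798450472688, 'cy': 245.31394767164545, 'dist': array([-0.11594117,  0.        ,  0.        ,  0.        ,  0.        ]), 'rvec': array([ 1.71617346,  1.74904485, -0.76494382]), 'tvec': array([-0.10147061, -0.30149958,  1.4088421 ])}
top {'fx': 582.3713882088808, 'fy': 582.3713882088808, 'cx': 317.01948058239674, 'cy': 242.1676930577379, 'dist': array([-0.01679487,  0.        ,  0.        ,  0.        ,  0.        ]), 'rvec': array([ 2.20945445, -2.17879138,  0.10877301]), 'tvec': array([0.07575549, 0.62042404, 1.35061261])}
```

View pics/scene0.png

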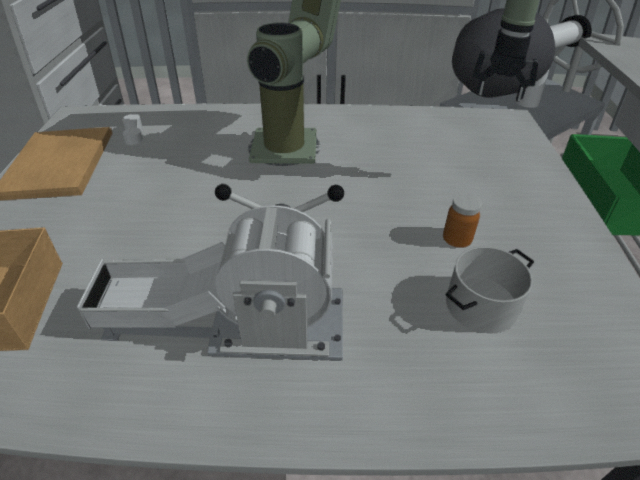

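View pics/top0.png

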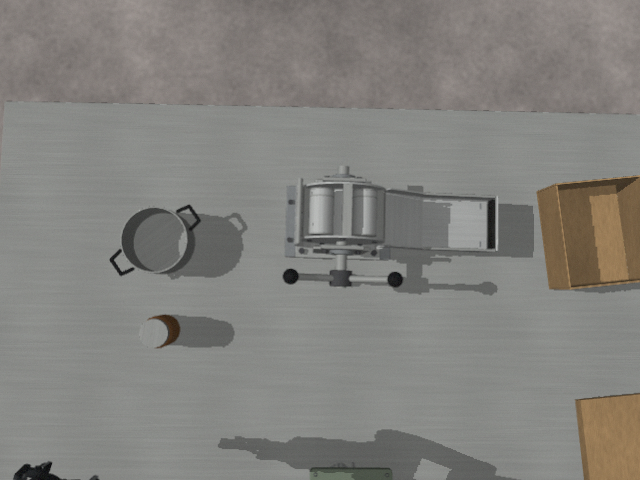

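The scene view shows the feeder with two black knobs at about (223,192) and (336,193). In the top view they are at (395,279) and (291,276). The pot and jar stand to the left. Next I'll triangulate the knobs.

```bash
cat > h.py <<'E'
import cv2, numpy as np
from station import robot, capture, camera_model
from scipy.spatial.transform import Rotation as R
def ray(n,uv):
    m=camera_model(n);K=np.array([[m['fx'],0,m['cx']],[0,m['fy'],m['cy']],[0,0,1]])
    q=cv2.undistortPoints(np.array([[uv]],float),K,np.array(m['dist'])).ravel()
    Rm=cv2.Rodrigues(np.array(m['rvec']))[0]
    d=Rm.T@np.array([q[0],q[1],1]);return -Rm.T@np.array(m['tvec']),d/np.linalg.norm(d)
def tri(uvs,uvt):
    (a,d),(b,e)=ray('scene',uvs),ray('top',uvt)
    A=np.stack([d,-e],1);t=np.linalg.lstsq(A,b-a,rcond=None)[0]
    p,q=a+t[0]*d,b+t[1]*e;return (p+q)/2,np.linalg.norm(p-q)
def black(p,box,thr=45):
    x0,y0,x1,y1=box;m=(p[y0:y1,x0:x1].max(2)<thr).astype(np.uint8)
    n,l,s,c=cv2.connectedComponentsWithStats(m)
    return [(np.round(c[i]+[x0,y0],1),s[i][4],s[i][2:4]) for i in range(1,n) if s[i][4]>60]
E
python3 - <<'E'
from h import *
S=cv2.imread('pics/scene0.png');T=cv2.imread('pics/top0.png')
bs=black(S,(205,175,355,207));bt=black(T,(270,255,420,295));print(bs,bt)
bs.sort(key=lambda b:-b[0][0]);bt.sort(key=lambda b:b[0][0])
big=[b for b in bs if b[1]>150];bt=[b for b in bt if b[1]>100]
k3,e3=tri(big[0][0],bt[0][0]);k1,e1=tri(big[-1][0],bt[-1][0])
print(k3,e3,k1,e1)
d=k1-k3;print(np.linalg.norm(d[:2]),2*122*np.sin(np.pi/3),np.degrees(np.arctan2(d[0],-d[1])),d[2])
s=robot.read_state();print(s['ee_pos'],R.from_rotvec(s['ee_rot']).as_matrix().round(3))
E
```

```text
[(array([222.5, 191.9]), np.int32(183), array([16, 15], dtype=int32)), (array([335.3, 192.7]), np.int32(191), array([16, 16], dtype=int32))] [(array([290.5, 275.9]), np.int32(162), array([14, 15], dtype=int32)), (array([394.7, 279.1]), np.int32(164), array([15, 15], dtype=int32))]
[0.53573728 0.14290001 0.21744124] 0.0030324556590182886 [ 0.53194495 -0.06829771  0.21368258] 0.002479435480451361
0.21123176146990774 211.31019852340302 -1.0287105157477023 -0.003758668051918268
[0.1535475  0.55344814 0.24123487] [[ 0.268 -0.001 -0.964]
 [ 0.964 -0.002  0.268]
 [-0.002 -1.     0.   ]]
```

Both knobs triangulate consistently: knob3 is at (0.536, 0.143, 0.217), and the spacing is 211.2 mm where 211.3 is expected. The drum stands at about -0.02 rad. I'll grip knob3 from above with the jaws along x and lead it over the top.

```bash
python3 -m crank '{"travel":[[0,0,30],[30,-32,59],[60,-64,59],[90,-97,59],[120,-129,59],[150,-161,59],[180,-193,59],[210,-226,59],[240,-258,59],[270,-290,59],[300,-322,59],[330,-354,59],[355,-381,59],[372,-400,59],[380,-408,59],[382,-410,59],[382,-410,59],[382,-410,59]],"yaw":[0,-6,-12,-18,-24,-30,-36,-42,-48,-54,-60,-66,-71,-75.5,-75.5,-75.5,-75.5,-75.5]}' 56 40; python3 - <<'E'
from h import *
s=robot.read_state();print(s['time_s'],s['ee_pos'],R.from_rotvec(s['ee_rot']).as_matrix().round(3),s['ft_force'])
p,d=capture('scene');cv2.imwrite('pics/s1.png',p[:,:,::-1])
p,d=capture('top');cv2.imwrite('pics/t1.png',p[:,:,::-1])
E
```

```text
time_s: 1.9
ee_pos: [0.535, 0.1452, 0.3012]
ee_rot: [-1.57, 0.013, -0.012]
ft_force: [-0.5, -0.4, 0.2]
finger_gap: 0.659
1.9 [0.53498178 0.14517225 0.30121891] [[ 1.    -0.001  0.016]
 [-0.016  0.     1.   ]
 [-0.001 -1.     0.   ]] [-0.54487599 -0.41844382  0.17403359]
```

View pics/s1.png

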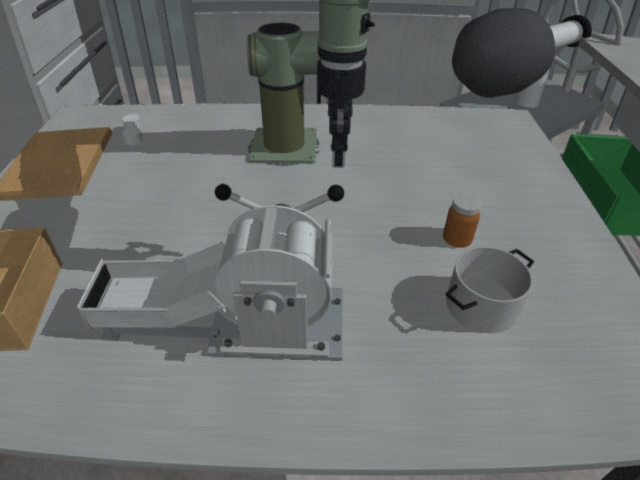

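The fingers (338,165) stand right above knob3 (335,193). Next I'll descend and grip.

```bash
python3 -m crank '{"travel":[[0,-1,-25],[0,-1,-50],[0,-1,-70],[0,-1,-85],[0,-1,-92],[0,-1,-92],[0,-1,-92]],"yaw":[0,0,0,0,0,0,0]}' && python3 -m crank '{"travel":[[0,0,0],[0,0,0],[0,0,0],[0,0,0],[0,0,0],[0,0,0]],"yaw":[0,0,0,0,0,0]}' 0 50; python3 - <<'E'
from h import *
s=robot.read_state();print(s['time_s'],s['ee_pos'],s['ft_force'])
p,d=capture('scene');cv2.imwrite('pics/s2.png',cv2.resize(p[130:330,150:400,::-1],None,fx=3,fy=3))
p,d=capture('top');cv2.imwrite('pics/t2.png',cv2.resize(p[150:310,250:510,::-1],None,fx=3,fy=3))
E
```

```text
time_s: 2.7
ee_pos: [0.5364, 0.1433, 0.2103]
ee_rot: [-1.571, 0.012, -0.015]
ft_force: [-0.6, 0.1, 0.2]
finger_gap: 0.66
time_s: 3.3
ee_pos: [0.5363, 0.1436, 0.2101]
ee_rot: [-1.569, 0.013, -0.015]
ft_force: [-0.8, 2.5, 3.9]
finger_gap: 0.347
3.3 [0.53625871 0.14364245 0.21006566] [-0.78978161  2.52225932  3.90558929]
```

View pics/s2.png

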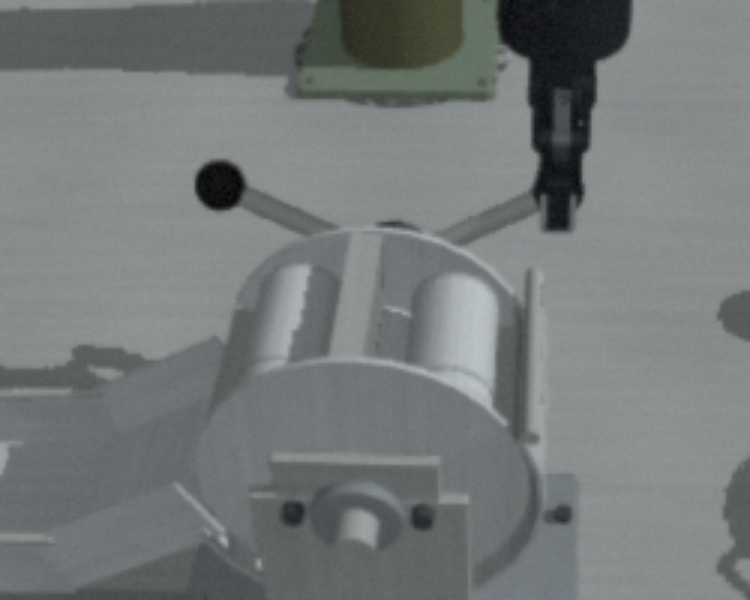

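View pics/t2.png

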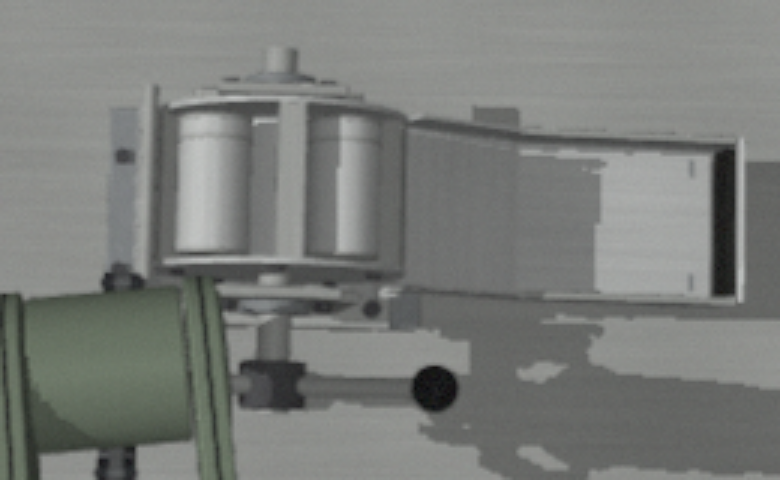

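Knob3 is gripped, and the jaws have stopped on it at about 30 mm. I'll work out the arc table.

```bash
python3 - <<'E'
import numpy as np
def tab(a0,a1,n):
    a=np.radians(np.linspace(a0,a1,n+1))[1:];b=np.radians(a0)
    du=122*(np.sin(a)-np.sin(b));dz=122*(np.cos(a)-np.cos(b))
    print(a0,a1);print([[round(-.018*u,1),round(-u,1),round(z,1)] for u,z in zip(du,dz)])
tab(-59,-24,16);tab(-24,26,20);tab(26,61,16)
E
```

```text
-59 -24
[[np.float64(-0.0), np.float64(-2.5), np.float64(3.9)], [np.float64(-0.1), np.float64(-5.1), np.float64(7.8)], [np.float64(-0.1), np.float64(-7.9), np.float64(11.5)], [np.float64(-0.2), np.float64(-10.8), np.float64(15.2)], [np.float64(-0.2), np.float64(-13.8), np.float64(18.7)], [np.float64(-0.3), np.float64(-17.0), np.float64(22.1)], [np.float64(-0.4), np.float64(-20.3), np.float64(25.4)], [np.float64(-0.4), np.float64(-23.7), np.float64(28.5)], [np.float64(-0.5), np.float64(-27.3), np.float64(31.6)], [np.float64(-0.6), np.float64(-30.9), np.float64(34.4)], [np.float64(-0.6), np.float64(-34.7), np.float64(37.2)], [np.float64(-0.7), np.float64(-38.6), np.float64(39.8)], [np.float64(-0.8), np.float64(-42.5), np.float64(42.2)], [np.float64(-0.8), np.float64(-46.6), np.float64(44.5)], [np.float64(-0.9), np.float64(-50.7), np.float64(46.6)], [np.float64(-1.0), np.float64(-55.0), np.float64(48.6)]]
-24 26
[[np.float64(-0.1), np.float64(-4.9), np.float64(2.1)], [np.float64(-0.2), np.float64(-9.9), np.float64(3.9)], [np.float64(-0.3), np.float64(-15.0), np.float64(5.5)], [np.float6
[... 1176 characters left out ...]
4)], [np.float64(-0.4), np.float64(-19.8), np.float64(-12.1)], [np.float64(-0.4), np.float64(-23.5), np.float64(-15.0)], [np.float64(-0.5), np.float64(-27.1), np.float64(-18.0)], [np.float64(-0.5), np.float64(-30.5), np.float64(-21.2)], [np.float64(-0.6), np.float64(-33.8), np.float64(-24.4)], [np.float64(-0.7), np.float64(-37.0), np.float64(-27.8)], [np.float64(-0.7), np.float64(-40.1), np.float64(-31.3)], [np.float64(-0.8), np.float64(-43.0), np.float64(-35.0)], [np.float64(-0.8), np.float64(-45.8), np.float64(-38.7)], [np.float64(-0.9), np.float64(-48.4), np.float64(-42.5)], [np.float64(-0.9), np.float64(-50.9), np.float64(-46.5)], [np.float64(-1.0), np.float64(-53.2), np.float64(-50.5)]]
```

```bash
python3 -m crank '{"travel":[[0,-2.5,3.9],[0,-5.1,7.8],[0,-7.9,11.5],[0,-10.8,15.2],[0,-13.8,18.7],[0,-17,22.1]],"yaw":[0,0,0,0,0,0]}'; python3 - <<'E'
from h import *
p,d=capture('scene');cv2.imwrite('pics/s3.png',cv2.resize(p[130:330,150:400,::-1],None,fx=3,fy=3))
s=robot.read_state();print(s['ft_force'],s['ft_torque'])
print(black(p,(205,160,300,215)))
E
```

```text
time_s: 4.0
ee_pos: [0.536, 0.1269, 0.2299]
ee_rot: [-1.569, 0.014, -0.014]
ft_force: [2.8, 4.8, -5.4]
finger_gap: 0.346
[ 2.3978228   2.81928167 -2.56344861] [ 0.45151103 -0.32806733 -0.49780636]
[(array([219.2, 200.8]), np.int32(177), array([15, 15], dtype=int32))]
```

View pics/s3.png

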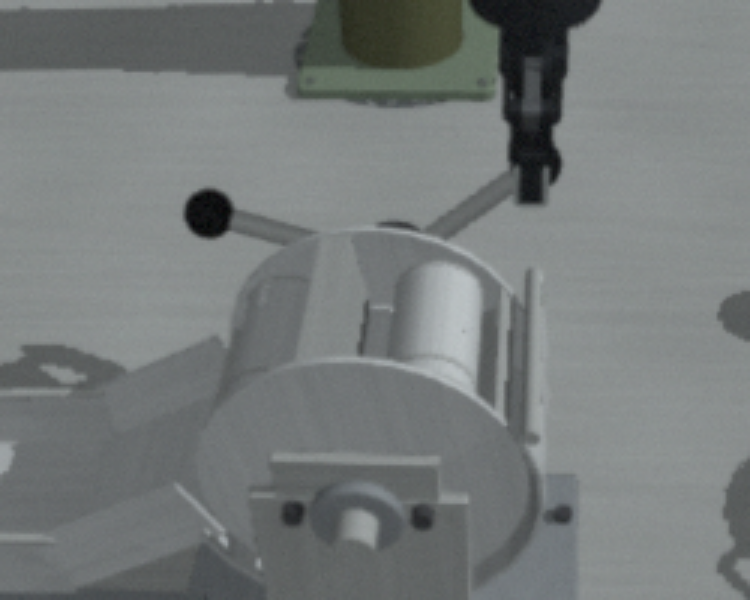

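The drum is turning: knob1 is now at (219,201). Knob3 (about (332,185)) peeks out behind the fingers (about (328,190)), so it may be slipping. I'll measure the drum angle from knob1.

```bash
cat >> h.py <<'E'
def ang(n,uv,off=62,ax=(0.534,0.0383,0.155)):
    o,d=ray(n,uv); f=np.array([1,-.018,0]); t=((np.array(ax)-o)@f)/(d@f); p=o+t*d-np.array(ax)
    a=np.degrees(np.arctan2(-p[1],p[2])); return a, np.hypot(p[1],p[2])*1000, np.radians(a-off)
E
python3 - <<'E'
from h import *
print(ang('scene',(222.5,191.9)),ang('scene',(335.3,192.7),-58),ang('scene',(219.2,200.8)))
print(ang('scene',(150+548/3,130+165/3),-58))
E
```

```text
(np.float64(60.84648768380172), np.float64(120.57106724237121), np.float64(-0.020132587879965923)) (np.float64(-59.469633997698786), np.float64(123.18962234630752), np.float64(-0.02564995205909058)) (np.float64(71.8122231475582), np.float64(120.45026231392733), np.float64(0.17125560086529198))
(np.float64(-51.6298618126476), np.float64(128.54467778321887), np.float64(0.11117988517632284))
```

```bash
python3 -m crank '{"travel":[[0,-3.3,3.3],[0,-6.7,6.4],[-0.2,-10.3,9.5],[-0.3,-13.9,12.3],[-0.4,-17.7,15.1],[-0.5,-21.6,17.7],[-0.6,-25.5,20.1],[-0.7,-29.6,22.4],[-0.8,-33.7,24.5],[-1,-38,26.5],[-1,-38,26.5],[-1,-38,26.5],[-1,-38,26.5],[-1,-38,26.5]],"yaw":[0,0,0,0,0,0,0,0,0,0,0,0,0,0]}'; python3 - <<'E'
from h import *
p,d=capture('scene');cv2.imwrite('pics/s4.png',cv2.resize(p[130:340,60:360,::-1],None,fx=2.6,fy=2.6))
b=black(p,(195,190,300,250));print(b)
for i in b: print(ang('scene',i[0]))
E
```

```text
time_s: 5.45
ee_pos: [0.5353, 0.0867, 0.257]
ee_rot: [-1.573, 0.015, -0.016]
ft_force: [5.7, -0.4, -7.4]
finger_gap: 0.343
[(array([218.7, 217.9]), np.int32(162), array([14, 15], dtype=int32))]
(np.float64(92.2143644571929), np.float64(121.2543847191838), np.float64(0.5273401411755654))
```

View pics/s4.png

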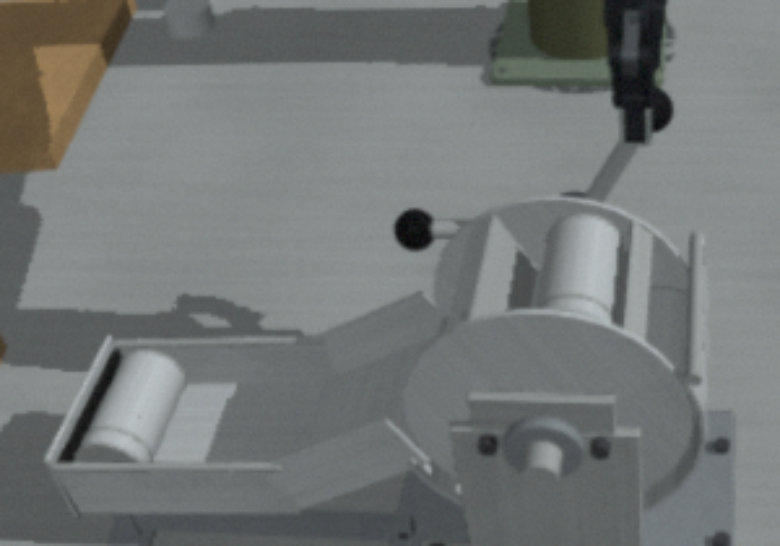

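Tin_a lies in the tray against the stop (about (110,285) in the full picture), and the drum reads 0.53. The knob has crept about 8 mm back within the pads. I'll regrip it centred and firmer before going on.

```bash
python3 -m crank '{"travel":[[0,0,0],[0,0,0],[0,0,0],[-0.5,4,-1],[-1,8.5,-2],[-1,8.5,-2],[-1,8.5,-2]],"yaw":[0,0,0,0,0,0,0]}' 52 && python3 -m crank '{"travel":[[0,0,0],[0,0,0],[0,0,0],[0,0,0],[0,0,0],[0,0,0]],"yaw":[0,0,0,0,0,0]}' 0 90; python3 - <<'E'
from h import *
p,d=capture('scene');cv2.imwrite('pics/s5.png',cv2.resize(p[130:340,60:360,::-1],None,fx=2.6,fy=2.6))
b=black(p,(195,190,300,250))
for i in b: print(i,ang('scene',i[0]))
E
```

```text
time_s: 6.2
ee_pos: [0.5337, 0.0968, 0.2558]
ee_rot: [-1.571, 0.014, -0.013]
ft_force: [0.3, -0.7, 0.6]
finger_gap: 0.609
time_s: 6.8
ee_pos: [0.5355, 0.0966, 0.2567]
ee_rot: [-1.57, 0.011, -0.017]
ft_force: [5.4, -0.1, -0.6]
finger_gap: 0.333
(array([218.7, 218. ]), np.int32(164), array([14, 15], dtype=int32)) (np.float64(92.33405274044539), np.float64(121.29939621555722), np.float64(0.5294290957943809))
```

View pics/s5.png

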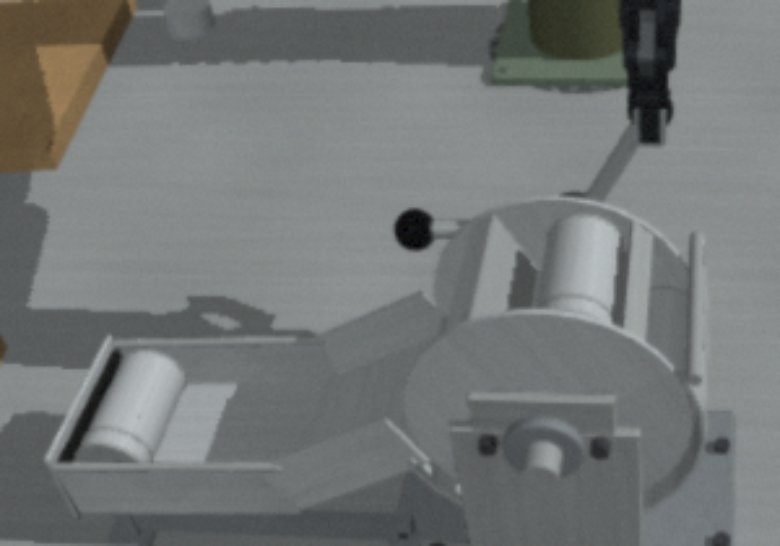

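Tin_a hasn't moved between the two pictures, so it is at rest. The knob is centred in the jaws, and the drum still reads 0.53.

```bash
python3 - <<'E'
import numpy as np
a0=-28
for a0,a1,n in((-28,16,18),):
    a=np.radians(np.linspace(a0,a1,n+1))[1:];b=np.radians(a0)
    print(" ".join(f"[{-x:.1f},{z:.1f}]" for x,z in zip(122*(np.sin(a)-np.sin(b)),122*(np.cos(a)-np.cos(b)))))
E
```

```text
[-4.6,2.3] [-9.4,4.5] [-14.2,6.4] [-19.1,8.2] [-24.1,9.7] [-29.1,11.0] [-34.2,12.1] [-39.4,13.0] [-44.5,13.6] [-49.7,14.0] [-54.9,14.3] [-60.1,14.2] [-65.3,14.0] [-70.5,13.6] [-75.7,12.9] [-80.8,12.0] [-85.9,10.9] [-90.9,9.6]
```

```bash
python3 -m crank '{"travel":[[0,-4.6,2.3],[0,-9.4,4.5],[0,-14.2,6.4],[-0.3,-19.1,8.2],[-0.4,-24.1,9.7],[-0.5,-29.1,11],[-0.6,-34.2,12.1],[-0.7,-39.4,13],[-0.8,-44.5,13.6],[-0.9,-49.7,14],[-1,-54.9,14.3],[-1.1,-60.1,14.2],[-1.2,-65.3,14],[-1.3,-70.5,13.6],[-1.4,-75.7,12.9],[-1.5,-80.8,12],[-1.6,-85.9,10.9],[-1.6,-90.9,9.6],[-1.6,-90.9,9.6]],"yaw":[0,0,0,0,0,0,0,0,0,0,0,0,0,0,0,0,0,0,0]}'; python3 - <<'E'
from h import *
p,d=capture('scene');cv2.imwrite('pics/s6.png',cv2.resize(p[130:340,60:360,::-1],None,fx=2.6,fy=2.6))
for i in black(p,(195,150,350,270)): print(i,ang('scene',i[0]))
p,d=capture('top');cv2.imwrite('pics/t6.png',cv2.resize(p[150:310,250:510,::-1],None,fx=3,fy=3))
E
```

```text
time_s: 8.75
ee_pos: [0.532, 0.005, 0.2651]
ee_rot: [-1.571, 0.015, -0.014]
ft_force: [-0.5, -0.2, 0.5]
finger_gap: 0.002
(array([256.3, 159. ]), np.int32(292), array([22, 25], dtype=int32)) (np.float64(14.997136409474734), np.float64(136.77943951492756), np.float64(-0.8203547275204297))
(array([287.9, 165.2]), np.int32(214), array([17, 17], dtype=int32)) (np.float64(-9.52426877316971), np.float64(122.09362095361683), np.float64(-1.2483339851731767))
(array([223.3, 232.6]), np.int32(88), array([10, 14], dtype=int32)) (np.float64(110.1373432900182), np.float64(124.58591435965234), np.float64(0.8401551335736172))
```

View pics/s6.png

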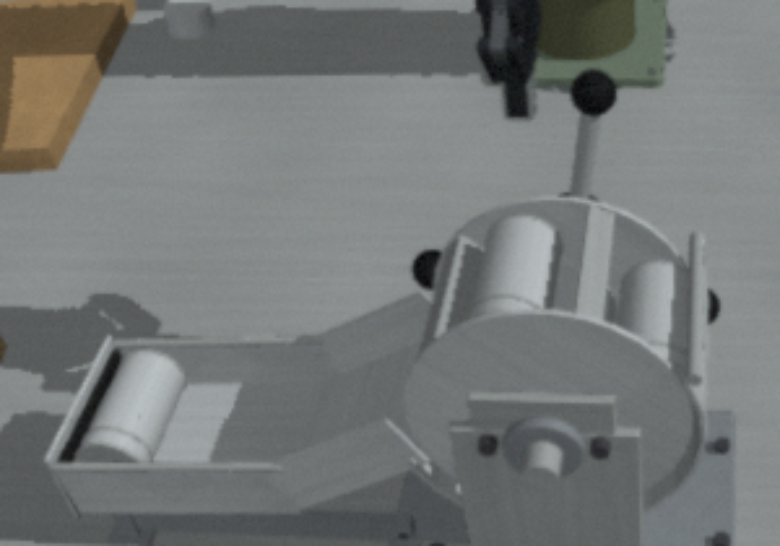

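View pics/t6.png

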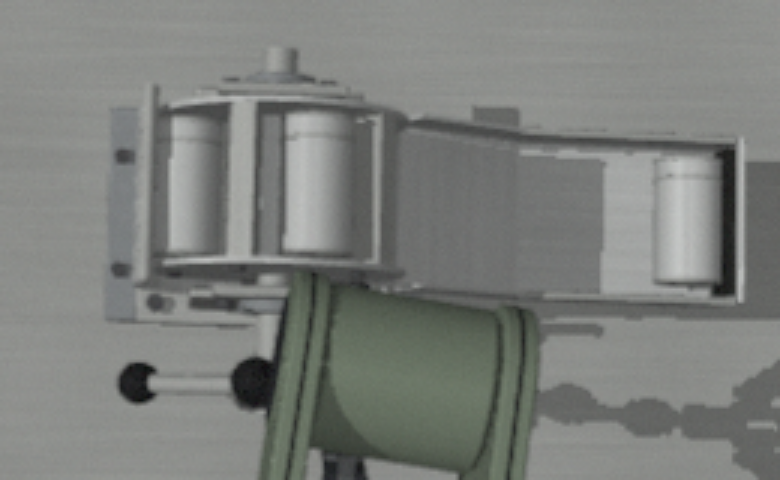

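The knob slipped out of the jaws. The drum stopped at about 0.84 with tin_b and tin_c still in it, and tin_a lies in the tray. Knob3 is at (288,165), 9.5° before the top. I'll now push it from behind with the shut fingers, which is a positive contact.

```bash
python3 -m crank '{"travel":[[0,0,25],[0,0,55],[1,30,55],[2,65,55],[2,95,55],[2,95,35],[2,95,15],[2,95,15],[2,95,15]],"yaw":[0,0,0,0,0,0,0,0,0]}' 0 90; python3 - <<'E'
from h import *
p,d=capture('scene');cv2.imwrite('pics/s7.png',cv2.resize(p[130:340,60:360,::-1],None,fx=2.6,fy=2.6))
for i in black(p,(195,150,350,270)): print(i,ang('scene',i[0],-58))
import numpy as np
a=np.radians(np.linspace(-9.5,50,26))
print(" ".join(f"[{np.degrees(t):.0f}: {38.3-122*np.sin(t)+27:.1f},{155+122*np.cos(t)+5:.1f}]" for t in a))
E
```

```text
time_s: 9.75
ee_pos: [0.5341, 0.1008, 0.2805]
ee_rot: [-1.571, 0.014, -0.013]
ft_force: [-0.6, -0.1, -0.0]
finger_gap: 0.001
(array([311.9, 157.4]), np.int32(164), array([14, 19], dtype=int32)) (np.float64(-24.578945460044334), np.float64(151.30890814157428), np.float64(0.5833074412108251))
(array([288. , 165.1]), np.int32(218), array([17, 17], dtype=int32)) (np.float64(-9.593526951270618), np.float64(122.33568805639959), np.float64(0.8448523339782252))
(array([223.3, 232.7]), np.int32(89), array([10, 14], dtype=int32)) (np.float64(110.24783827550503), np.float64(124.71201290183349), np.float64(2.9364787372705017))
[-10: 85.4,280.3] [-7: 80.4,281.1] [-5: 75.4,281.6] [-2: 70.3,281.9] [0: 65.3,282.0] [2: 60.2,281.9] [5: 55.1,281.6] [7: 50.1,281.0] [10: 45.1,280.3] [12: 40.1,279.4] [14: 35.2,278.2] [17: 30.3,276.9] [19: 25.5,275.3] [21: 20.7,273.6] [24: 16.0,271.6] [26: 11.4,269.5] [29: 6.9,267.1] [31: 2.5,264.6] [33: -1.8,261.9] [36: -5.9,259.0] [38: -10.0,256.0] [40: -13.9,252.8] [43: -17.7,249.4] [45: -21.3,245.9] [48: -24.8,242.2] [50: -28.2,238.4]
```

View pics/s7.png

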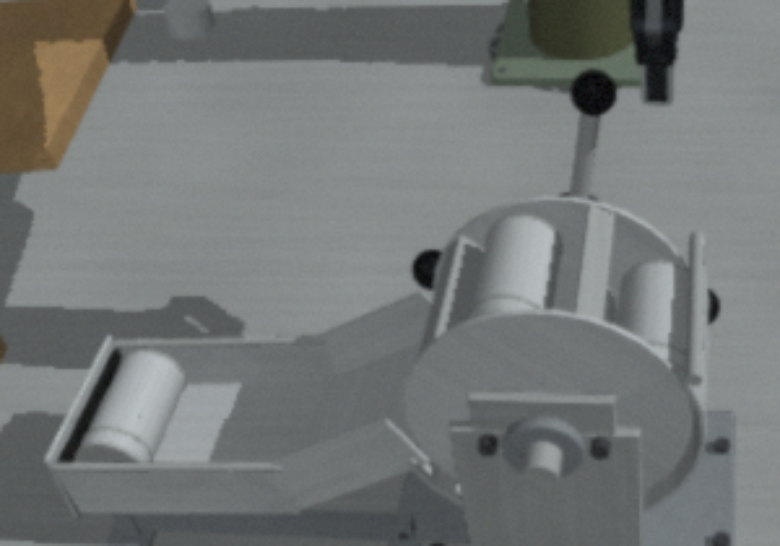

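The shut fingers (about (312,160)) stand just behind knob3 (288,165). Pushing towards the tray along the arc.

```bash
python3 -m crank '{"travel":[[0,-5,-1],[0,-10,-2],[0,-15,-2],[0,-20,-1],[0,-25,-1],[0,-30,0],[0,-35,0],[0,-40,0],[0,-45,-1],[0,-50,-1],[0,-55,-2],[0,-60,-3],[0,-65,-4],[0,-70,-5],[0,-75,-7],[0,-75,-7]],"yaw":[0,0,0,0,0,0,0,0,0,0,0,0,0,0,0,0]}'; python3 - <<'E'
from h import *
p,d=capture('scene');cv2.imwrite('pics/s8.png',cv2.resize(p[130:340,60:360,::-1],None,fx=2.6,fy=2.6))
for i in black(p,(195,150,350,270)): print(i,ang('scene',i[0],-58))
E
```

```text
time_s: 11.4
ee_pos: [0.5339, 0.0243, 0.2727]
ee_rot: [-1.572, 0.016, -0.014]
ft_force: [0.7, 0.4, 1.6]
finger_gap: 0.001
(array([267.4, 158. ]), np.int32(234), array([20, 22], dtype=int32)) (np.float64(6.57408189426706), np.float64(135.4688042888829), np.float64(1.1270303405074171))
(array([254.8, 167.2]), np.int32(212), array([16, 17], dtype=int32)) (np.float64(18.96468721685342), np.float64(121.46372714277021), np.float64(1.343287199701683))
(array([342.2, 227.5]), np.int32(155), array([14, 14], dtype=int32)) (np.float64(-99.96134253654813), np.float64(124.12308763593616), np.float64(-0.7323635858199139))
```

View pics/s8.png

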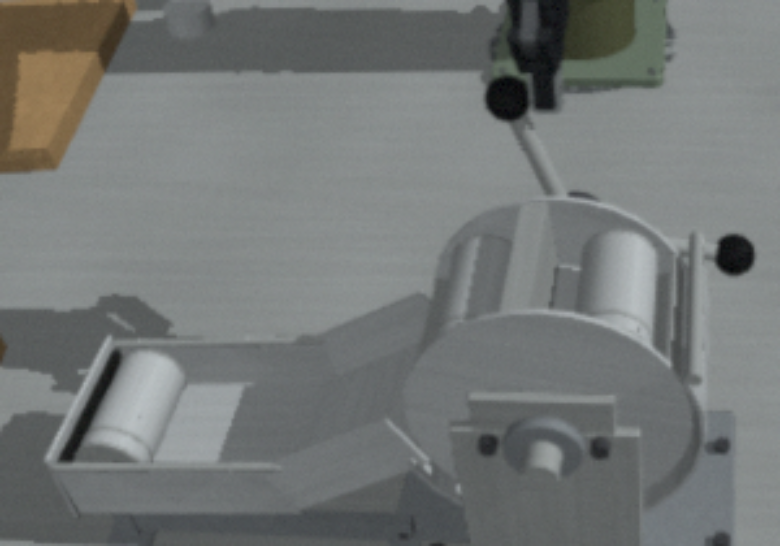

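The pushing tracks as predicted: knob3 is at 19° and the drum at 1.34, with tin_b still in. Going on to about 1.85.

```bash
python3 -m crank '{"travel":[[0,-4,-1.4],[0,-9,-3.4],[0,-13.5,-5.5],[0,-18,-8],[0,-22.5,-10],[0,-27,-13],[0,-31,-15],[0,-35,-18],[0,-39,-21],[0,-43,-24],[0,-46.5,-27.5],[0,-50,-31],[0,-50,-31],[0,-50,-31],[0,-50,-31],[0,-50,-31],[0,-50,-31]],"yaw":[0,0,0,0,0,0,0,0,0,0,0,0,0,0,0,0,0]}'; python3 - <<'E'
from h import *
p,d=capture('scene');cv2.imwrite('pics/s9.png',cv2.resize(p[130:340,60:360,::-1],None,fx=2.6,fy=2.6))
for i in black(p,(195,150,350,270)): print(i,ang('scene',i[0],-58))
E
```

```text
time_s: 13.15
ee_pos: [0.5342, -0.0247, 0.2425]
ee_rot: [-1.571, 0.014, -0.014]
ft_force: [-0.1, 0.1, -0.0]
finger_gap: -0.001
(array([241.5, 165.4]), np.int32(422), array([25, 36], dtype=int32)) (np.float64(28.12869010856646), np.float64(134.04392857149807), np.float64(1.5032292228243571))
(array([229.6, 182.1]), np.int32(191), array([16, 15], dtype=int32)) (np.float64(47.588450941642854), np.float64(120.6718791683503), np.float64(1.842866121012175))
(array([341. , 203.7]), np.int32(185), array([15, 16], dtype=int32)) (np.float64(-72.3953004796686), np.float64(123.40888162663202), np.float64(-0.2512453901841362))
```

View pics/s9.png

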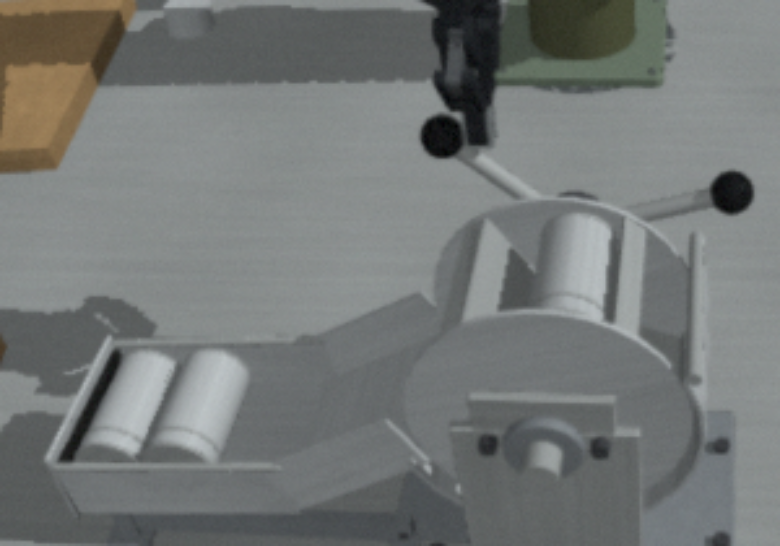

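Both tins lie side by side in the tray, tin_c is still in the drum (near (281,232)), and the drum reads 1.84. I'll lift clear and check.

```bash
python3 -m crank '{"travel":[[0,2,5],[0,4,15],[0,4,35],[0,4,60],[0,4,85],[0,4,85],[0,4,85],[0,4,85],[0,4,85],[0,4,85],[0,4,85],[0,4,85]],"yaw":[0,0,0,0,0,0,0,0,0,0,0,0]}'; python3 - <<'E'
from h import *
p,d=capture('scene');cv2.imwrite('pics/s10.png',p[:,:,::-1])
for i in black(p,(195,150,350,270)): print(i,ang('scene',i[0],-58))
q=cv2.imread('pics/s9.png');r=cv2.resize(p[130:340,60:360,::-1],None,fx=2.6,fy=2.6)
print('tray diff',cv2.absdiff(q,r)[340:480,50:420].mean(), 'drum diff',cv2.absdiff(q,r)[220:400,440:700].mean())
E
```

```text
time_s: 14.4
ee_pos: [0.5341, -0.0204, 0.3271]
ee_rot: [-1.571, 0.015, -0.013]
ft_force: [0.7, 0.8, -0.6]
finger_gap: 0.003
(array([229.6, 182.1]), np.int32(192), array([16, 15], dtype=int32)) (np.float64(47.588450941642854), np.float64(120.6718791683503), np.float64(1.842866121012175))
(array([341. , 203.8]), np.int32(185), array([15, 16], dtype=int32)) (np.float64(-72.50153328387239), np.float64(123.34601461277995), np.float64(-0.2530995023911187))
tray diff 3.194343629343629 drum diff 1.8752849002849004
```

View pics/s10.png

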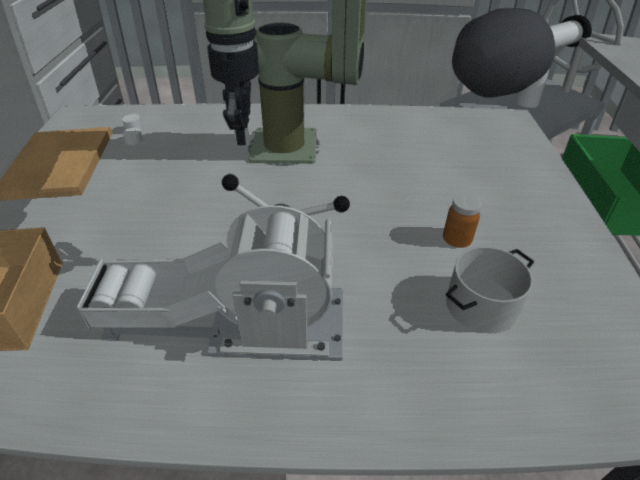

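The two tins lie still in the tray (about (110,285) and (138,285)), the third is in the drum (282,232), and the gripper is clear of everything. The drum hasn't moved, and the pot and jar are where they were. Handing in.

```bash
python3 -c "
from station import robot
print(robot.finish_job())"
```

```text
the job is handed in; nothing more can be done
None
```

I turned the drum slowly by knob3, at about 0.5 rad/s, and handed the job in at about 14.4 s. Tin_a was lying still in the tray, unchanged between two pictures, before tin_b followed.

**Slip on the way:** I first gripped the knob. It crept in the jaws, and after a regrip it slipped out at a drum angle of 0.84. No tin moved because of it. I finished by pushing the knob from behind with the shut fingers.

**Last checks:**
- The drum is at 1.84 rad and did not move after I let go.
- Two tins lie side by side at the end stop, and the third is still in the drum.
- The pot and jar stand where they were, and the gripper is clear of the wheel.
- The tray area differed slightly between the last two pictures. I put that down to the arm's moving shadow, since the tins look the same in both.

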